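# Eject the roof panel and fill the kit tray

### The arm

A 6-joint arm with a two-finger parallel gripper is mounted at the origin on the work surface. World frame = base frame: x ahead of the robot, y to its left, z up, the work surface at z = 0. Lengths are in mm, angles in rad, forces in N, time in s.
With the tool pointing down it reaches from about 350 to 975 mm from the base axis. Payload 7.1 kg.
Tool frame: the origin (TCP) lies midway between the tips of the shut fingers; the grasp point (between the pads) lies 19 mm behind it (ctrl.grasp_offset is the distance from the TCP to the grasp point, in mm); z points along the fingers, y is the line along which they close (so a half turn about z gives the same grasp; the last joint's range is limited). The gripper opens to 88 mm and grips with 3 to 60 N. Pads are 20 mm wide; open, the fingers measure 115 mm over their backs; the gripper's body (75 mm by 178 mm) begins 61 mm behind the grasp point.
Start: joints at [-1.119, 0.423, 1.63, -0, 1.089, -0.019], TCP at [283.513, -556.978, 195.675] pointing down, gripper open.
Joint ranges: [-3, 3], [-0.9, 2.11], [0.09, 2.58], [-1.31, 4.45], [0.11, 2.69], [-2.54, 2.54]. Speed limits (rad/s): [2.39, 2.39, 3.01, 3.14, 3.14, 3.14].

### API

Orientations are given as a rotation vector (axis times angle).
In Python, from workcell import ctrl gives the robot as it stands. The module is installed in compiled form; this text tells all that it offers.
- The arm moves only by the tool servo_tool, never from a script. Its argument "rows" is a list of rows, each a list of 7 numbers: the turn, a rotation vector about the tool's x, y, z as a fraction of full scale, then the shift along the tool's x, y, z as a fraction of full scale, then the finger opening in mm, from 0 to 87.8. A call has 1 to 10 rows; each row is the pose to reach, as a shift and turn from the pose commanded when the call began, along the tool's axes at that moment; what a row does not reach only later rows make up. Full scale, the value 1, is 20 cm for a shift and 1.5 rad for a turn. A row lasts 1/8 s, in which the tool goes at most 62.5 mm and 10.7 degrees, less where a joint would pass 70% of its speed; a pose out of reach is approached as far as the arm can. A call with a number of a shift or a turn outside -1 to 1 is refused whole. A call with a gripper value outside its range is refused whole. The fingers move at their own pace and stop on an object; the grip force is fixed at half the most. Time passes only in rows, so rows that repeat a pose let the fingers close. It gives the time, the measured TCP pose, the force, the opening and the grip force at its end, in the units of the state.
- ctrl.get_obs(): the state, without advancing time (a new reading comes with each control period).
- ctrl.get_image(name): name is "scene" or "side" or "wrist"; returns (picture, depth): 420x560x3 uint8, red, green, blue; 420x560 float32, mm along the optical axis (not along the pixel's ray), 0 where there is no reading.
- ctrl.camera_info(name): a dict with "intrinsics" (3x3 intrinsics, pixels), "R" (3x3) and "t" (3): a world point X has camera coordinates R X + t. Camera axes: x right, y down, z forward; pixel columns grow to the right and rows downward; lengths in mm; the calibration is good to about 2 mm. A picture is of the moment at which its call begins: read the wrist's pose just before it. camera_info takes no time and is no camera call; for the wrist camera it gives the pose at the moment of the call.
- ctrl.close_job(): hands the job in; it is judged then, once.
The state is a dict: "t": time; "qpos": joint angles; "qvel": joint speeds; "joint_torque": joint torques, N m; "ee_pos": TCP position; "orientation": TCP orientation; "ft_force": force on the tool from outside, world axes, zero at the start; "moment": the same for the moment, N m; "width": finger opening in mm; "grasp_force": force on a finger pad.
Only numpy, scipy, OpenCV 4.12 (cv2) and the standard library are available. Lean on these libraries where they do the work, as an engineer would, in place of code of your own. Each camera call takes 0.05 s, during which the arm holds its last target. There are 200 camera calls.

### The job

First push the red ejector slide of the hand press fully home, so that the formed copper roof panel comes out from under the platen onto the outfeed table, and let the slide spring back. Then fill the kit tray in order of use: lay the grey gable wall in the first bay, the one at the red end, and after it the roof panel in the middle bay, each flat on the bay floor with its porch or ridge upwards, lowered in with the gripper rather than dropped. Leave the bell-cote in the third bay and the other models on the bench alone.

Things in the scene. Friction and masses are not known exactly. Their poses are not given: they have to be found in the camera images.
- press: Fixed aluminium hand press; panels leave along its +x. Origin on the bench under the die, z up. Base 90 mm wide, x -200 to 165 mm, top (bed, outfeed table) 30 mm high. Platen x +-30 mm, underside 64 mm high; columns x +-18, y +-53 mm; beam and lever up to 166 mm high, lever out to y = 103 mm. Rails x +-50 mm, inner faces y +-31 mm, 46 mm high. Outfeed: x 50 to 165 mm, end lip 6 mm.
- ejector (a joint): Travel of the ejector slide along the press's x, in m: 0 at rest, 0.100 fully home at its stop. Spring 3 N at rest, 9 N fully home, damping 8 N s/m; let go, it returns by itself in about a second. Its brass head starts 2 to 6 mm behind the panel and pushes it; fully home, the panel's rear end is at or just past x = 53 mm of the press.
- ejector_pad (a point): Centre of the outer face (push it towards the press's +x) of the red upright push pad of the slide, 68 mm above the bench; moves with the slide, axes as the press. Pad 60 mm wide (y), 8 mm thick, 34 to 90 mm above the bench; a brass bar 26 mm wide, 45 mm high, joins it to the press. At rest 189 mm behind the press's origin.
- panel: Copper-coloured roof panel, 90 mm long (x), 56 mm wide (y), 5 mm thick, with a ridge 14 mm wide along its whole middle, top 30 mm above the underside; faint seams 8 mm high. About 90 g. Origin at the centre of its underside, z up. Starts on the bed under the platen, x along the press's x. Grip across the ridge. Either way round in the bay.
- gable: Grey styrene chapel gable wall lying on the bench, 90 mm long (x, point at +x), 60 mm wide (y), 6 mm thick, with a porch block on it: 44 mm long (x), 20 mm wide (y), centred at x = -12 mm, y = 0, dark-doored top 30 mm above the underside. About 60 g. Origin at the centre of its underside, z up. Grip across the porch. Either way round in the bay.
- tray: Wooden kit tray fixed to the bench, 126 mm (x) by 226 mm (y), walls 16 mm high, 4 mm thick, floor 4 mm thick; three bays in a row along y, each 118 mm (x) by 70 mm (y) inside. A red block, 24 mm wide and 12 mm high, along its +y end marks the first bay. Origin at the centre of its underside, z up.
- bay1 (a point): Centre of the floor of the first bay (at the red end), 4 mm above the bench; axes as the tray: parts lie with their length along x.
- bay2 (a point): Centre of the floor of the middle bay; axes as the tray.
- bellcote: Small grey bell-cote with a brass bell, 46 x 46 x 66 mm, 100 g, already standing in the third bay (74 mm from the middle bay's centre, away from the red end); leave it. Origin at the centre of its underside.
- postbox: Red pillar-shaped post box model, 70 mm across, 130 mm high, standing on the bench; leave it. Origin at the centre of its underside.
- gaslamp: Brass gas lamp model, foot 68 mm across, 166 mm high, standing on the bench; leave it. Origin at the centre of its underside.
- railcutter: Black iron rail cutter, 80 x 170 mm, 85 mm high, on the bench; leave it. Origin at the centre of its underside.
There are look-alikes about, which are no part of the job. What is shaped like the gable but blue is not meant.

How it is judged (in metres and radians):
On the way, in this order (a step that is already met when the one before it is completed fails the run):
1. the ejector slide is pushed home (at least 92 mm) and the roof panel has come out onto the outfeed table (value of joint ejector above 0.092 m and x of panel in the frame of press above 0.085 m), for 0.05 s.
2. the gable wall is lowered into the first bay, still touched by the fingers when its underside is within 12 mm of the bay floor (z of gable in the frame of bay1 below 0.012 m and horizontal distance between gable and bay1 below 0.025 m and contact force between the fingers and gable above 0.2 N), for 0.05 s.
3. the roof panel is lowered into the middle bay, still touched by the fingers when its underside is within 12 mm of the bay floor (z of panel in the frame of bay2 below 0.012 m and horizontal distance between panel and bay2 below 0.025 m and contact force between the fingers and panel above 0.2 N), for 0.05 s.
At the end, for the whole second after the job is handed in: Gable wall flat in the first bay, roof panel flat in the middle bay, porch and ridge up (centres within 25 mm of the bay's, underside within 5 mm of its floor, tilt under 0.08 rad, at rest), and the ejector sprung back (under 10 mm) (value of joint ejector below 0.01 m and horizontal distance between gable and bay1 below 0.025 m and z of gable in the frame of bay1 below 0.005 m and angle between each of gable, panel's own z axis and vertical below 0.08 rad and linear speed of each of gable, panel below 0.02 m/s and horizontal distance between panel and bay2 below 0.025 m and z of panel in the frame of bay2 below 0.005 m); the robot touches nothing.
It fails at once if the bell-cote is moved more than 20 mm or tipped (distance of bellcote from where it was at the start of the episode above 0.02 m or angle between bellcote's own z axis and vertical above 0.3 rad).
It fails at once if the post box, gas lamp or rail cutter is moved more than 20 mm or tipped (distance of any of postbox, gaslamp, railcutter from where it was at the start of the episode above 0.02 m or angle between any of postbox, gaslamp, railcutter's own z axis and vertical above 0.3 rad).
It also fails if it takes over 69 s, if anything falls off the work surface, if the arm or the gripper's body presses on something with over 40 N, if the wrist force passes 120 N, or if a joint passes its speed limit or range.

## Working session

There is one attempt and no reset: what is moved stays moved. The work goes in short steps, Python scripts to look and compute and a tool call to move; the robot and the scene stay as the last step left them, time stands still between calls to the robot, and variables do not carry over. Pictures are saved under pics/ and viewed, at most 13 in all, crops included, and the job is handed in when it is done.

Besides the shell and the picture viewer there is one more tool, called as a command line: name --pt "numbers of a row" for each row, then --argument value for the rest. servo_tool: Moves the arm, as the interface text tells. Its arguments: {"type":"object","properties":{"rows":{"type":"array","items":{"type":"array","items":{"type":"number"}}}},"required":["rows"]}

```bash
mkdir -p pics
cat > h.py <<'E'
import numpy as np, cv2
from scipy.spatial.transform import Rotation as Ro
from workcell import ctrl
def snap(n,tag):
    ci=ctrl.camera_info(n); im,d=ctrl.get_image(n)
    cv2.imwrite(f'pics/{tag}.png',im[:,:,::-1]); np.savez(f'{tag}.npz',d=d,im=im,K=ci['intrinsics'],R=ci['R'],t=ci['t']); return im,d
def cloud(tag):
    z=np.load(tag+'.npz'); d=z['d']; v,u=np.indices(d.shape)
    K=z['K']; p=np.stack([(u-K[0,2])/K[0,0]*d,(v-K[1,2])/K[1,1]*d,d],-1)
    W=(p-z['t'])@z['R']; W[d==0]=np.nan; return W,z['im']
def rel(p=None,yaw=None):
    """rows-units to go to tcp p (mm) tool down with tool-x... yaw of tool y axis"""
    o=ctrl.get_obs(); R=Ro.from_rotvec(o['orientation']); 
    s=R.inv().apply(np.array(p)-o['ee_pos'])/200
    # target: z down, y axis at angle yaw
    y=np.array([np.cos(yaw),np.sin(yaw),0]); z=np.array([0,0,-1.]); best=None
    T=[Ro.from_matrix(np.stack([np.cross(s_*y,z),s_*y,z],1)) for s_ in(1,-1)]
    tr=[(R.inv()*t).as_rotvec()/1.5 for t in T]
    return [t.round(4) for t in tr],s.round(4)
E
python3 - <<'E'
from h import *
o=ctrl.get_obs(); print(o['t'],o['ee_pos'],o['orientation'],Ro.from_rotvec(o['orientation']).as_matrix().round(3),ctrl.grasp_offset)
for n in('scene','side'):
    snap(n,n)
a=cv2.imread('pics/scene.png');b=cv2.imread('pics/side.png')
E
```

```text
0.0 [ 283.26796015 -556.44555126  194.89148798] [-3.05345750e+00 -7.32422421e-01  5.53212755e-04] [[ 0.891  0.454 -0.001]
 [ 0.454 -0.891  0.001]
 [ 0.    -0.002 -1.   ]] 18.700000000000003
```

View pics/scene.png

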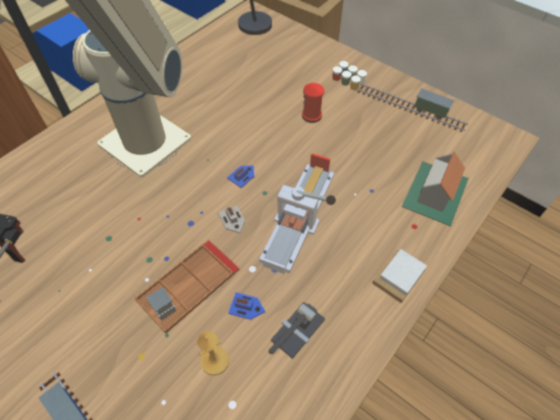

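View pics/side.png

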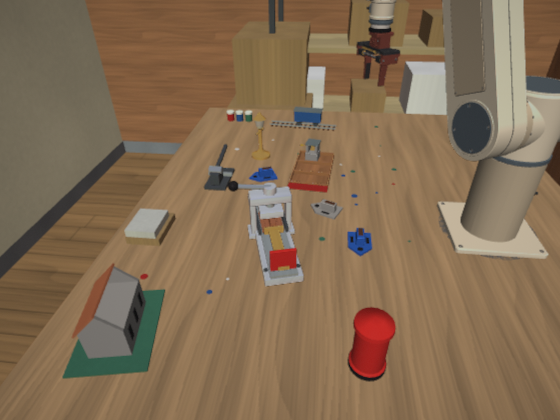

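The scene view shows the press, with its pad at (320,162) and outfeed at (283,248). It also shows the grey gable (232,218), the tray with its red end at (222,257), and the post box (313,103). Next I get metric positions from the depth.

Run:
```python
from h import *
W,im=cloud('scene')
for n,(u,v) in dict(pad=(320,160),beam=(300,195),out=(283,248),gable=(232,218),redend=(222,257),bell=(160,302),post=(313,90),lamp=(213,360),cut=(298,330),blue1=(242,175),blue2=(246,306),base=(150,165)).items(): print(n,W[v,u].round(0))
hsv=cv2.cvtColor(im,cv2.COLOR_RGB2HSV).astype(int)
red=((hsv[...,0]<6)|(hsv[...,0]>172))&(hsv[...,1]>150)&(hsv[...,2]>80)
v,u=np.indices(red.shape)
def rect(m,t):
    P=W[m]; P=P[~np.isnan(P[:,0])]; r=cv2.minAreaRect(P[:,:2].astype(np.float32)); print(t,len(P),r, cv2.boxPoints(r).round(0).tolist(),'z',np.percentile(P[:,2],[2,50,98]).round(0), 'med',np.median(P,0).round(1))
rect(red&(u>195)&(u<245)&(v>235)&(v<280),'block')
rect(red&(u>300)&(u<335)&(v>150)&(v<175),'pad')
g=(u>212)&(u<250)&(v>200)&(v<236)
rect(g&(W[...,2]>3.5),'gable all'); rect(g&(W[...,2]>26),'porch')
rect((u>250)&(u<345)&(v>165)&(v<275)&(W[...,2]>27)&(W[...,2]<33)&(v>205),'bed')
rect((u>130)&(u<245)&(v>235)&(v<335)&(W[...,2]>11)&(W[...,2]<20),'tray')
c=im[130:340,120:345][:,:,::-1]; cv2.imwrite('pics/crop.png',cv2.resize(c,None,fx=2.8,fy=2.8,interpolation=cv2.INTER_CUBIC))
```

```text
pad [526. 246.  74.]
beam [590.  61. 146.]
out [617. -42.  35.]
gable [441. -54.  30.]
redend [ 498. -158.   13.]
bell [nan nan nan]
post [359. 428. 129.]
lamp [ 678. -376.   29.]
cut [ 787. -193.   25.]
blue1 [352.  86.  19.]
blue2 [ 650. -229.   33.]
base [ 99. -62.  12.]
block 234 ((492.7276916503906, -158.04905700683594), (17.910673141479492, 122.00641632080078), 85.52349090576172) [[431.0, -162.0], [553.0, -172.0], [554.0, -154.0], [433.0, -144.0]] z [ 9. 13. 17.] med [ 495.  -158.9   13.2]
pad 37 ((526.0899047851562, 243.6396484375), (50.702579498291016, 10.496562004089355), 17.65144157409668) [[500.0, 241.0], [504.0, 231.0], [552.0, 246.0], [549.0, 256.0]] z [86. 90. 94.] med [524.6 244.1  89.6]
gable all 601 ((425.5301208496094, -43.92620849609375), (103.31532287597656, 121.37351989746094), 41.199302673339844) [[347.0, -32.0], [427.0, -124.0], [504.0, -56.0], [424.0, 36.0]] z [ 4.  8. 34.] med [432.7 -49.    7.5]
porch 95 ((425.8199462890625, -43.85620880126953), (19.97490119934082, 44.89908981323242), 63.76411056518555) [[401.0, -43.0], [442.0, -63.0], [450.0, -45.0], [410.0, -25.0]] z [27. 31. 36.] med [425.3 -44.4  31.2]
bed 747 ((598.6765747070312, -3.2820587158203125), (102.13902282714844, 194.673583984375), 15.36482048034668) [[524.0, 77.0], [575.0, -111.0], [674.0, -84.0], [622.0, 104.0]] z [27. 31. 33.] med [608.2 -35.1  30.7]
tray 980 ((534.5967407226562, -275.59228515625), (248.71954345703125, 236.5206756591797), 84.302978515625) [[405.0, -388.0], [640.0, -411.0], [665.0, -164.0], [429.0, -140.0]] z [11. 15. 20.] med [ 495.7 -243.4   15.1]
```

View pics/crop.png

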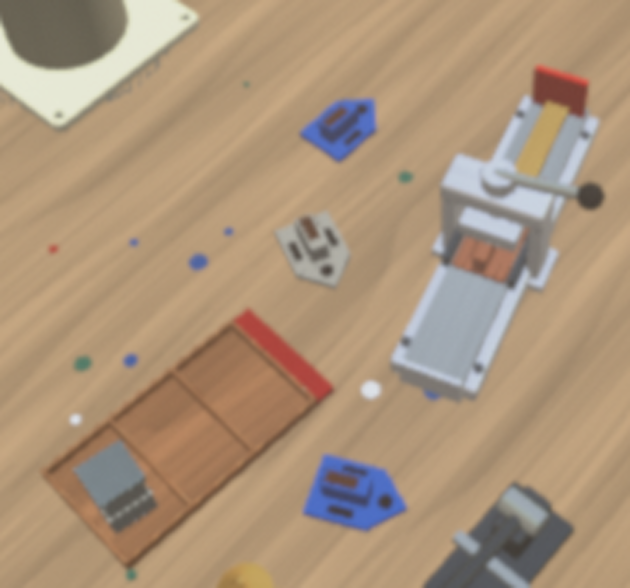

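The crop shows the gable pointing towards (330,285), its porch at (318,240), and the panel under the platen. The press axis runs from the pad (560,90) to the outfeed end (435,375). I start moving and will refine with the wrist camera on the way.

servo_tool --pt "0 0 0 1 -1 0 60" --pt "0 0 0 1 -1 0 60" --pt "0 0 0 1 -1 0 60" --pt "0 0 0 1 -1 0 60" --pt "0 0 0 1 -1 0 60"

```text
t: 0.72
ee_pos: [371.0, -285.2, 195.5]
orientation: [-3.053, -0.735, 0.001]
ft_force: [0.9, -0.5, -0.2]
width: 60.0
grasp_force: 0.0
```

servo_tool --pt "0 0 0 0.8 -0.8 0 60" --pt "0 0 0 0.8 -0.8 0 60" --pt "0 0 0 0.8 -0.8 0 60" --pt "0 0 0 0.8 -0.8 0 60" --pt "0 0 0 0.8 -0.8 0 60"

```text
t: 1.35
ee_pos: [441.4, -70.8, 195.6]
orientation: [-3.053, -0.739, 0.0]
ft_force: [0.2, -0.5, -0.0]
width: 59.9
grasp_force: 0.0
```

Run:
```python
from h import *
snap('wrist','w1')
o=ctrl.get_obs(); print(o['t'],o['ee_pos'],o['qpos'])
print(rel([515,285,190],np.radians(16.6)))
```

```text
1.4 [440.98865758 -71.9370477  195.49151173] [-1.88198243e-01  1.58715875e-01  2.00795971e+00 -2.24630296e-04
  9.75426967e-01  9.08918456e-01]
([array([-3.000e-04,  2.000e-04, -9.245e-01]), array([2.0000e-04, 3.0000e-04, 1.1699e+00])], array([ 1.1436, -1.4192,  0.0271]))
```

View pics/w1.png

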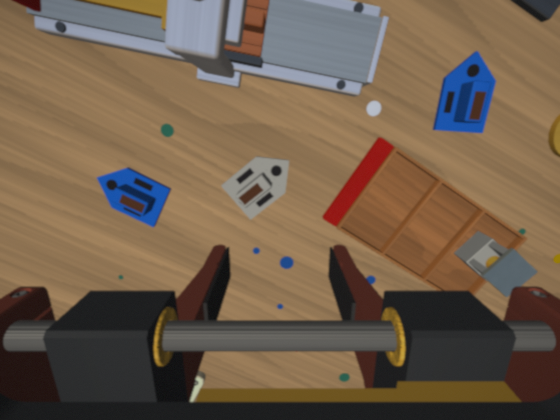

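The wrist view shows the gable (258,187), the whole tray with its red end at (360,183), and the press outfeed from (270,40) to (375,55). I fit all three from this picture.

Run:
```python
from h import *
W,im=cloud('w1'); v,u=np.indices(im.shape[:2]); Z=W[...,2]
hsv=cv2.cvtColor(im,cv2.COLOR_RGB2HSV).astype(int)
def rect(m,t):
    P=W[m]; P=P[~np.isnan(P[:,0])]; r=cv2.minAreaRect(P[:,:2].astype(np.float32)); b=cv2.boxPoints(r); print(t,len(P),np.round(r[0],1),np.round(r[1],1), b.round(0).tolist(),'z',np.percentile(P[:,2],[2,50,98]).round(1),'ang',np.degrees(np.arctan2(*(b[1]-b[0])[::-1])).round(1))
red=((hsv[...,0]<6)|(hsv[...,0]>172))&(hsv[...,1]>150)&(hsv[...,2]>80)
rect(red&(u>315)&(u<400)&(v>130)&(v<230),'block')
g=(u>215)&(u<295)&(v>150)&(v<222)
rect(g&(Z>23),'porch')
grey=g&(hsv[...,1]<50)&(hsv[...,2]>110); rect(grey,'gable')
rect((u>245)&(u<392)&(v<100)&(Z>26)&(Z<50),'outfeed')
# pixel->world at given height
z=np.load('w1.npz')
def at(px,h):
    r=z['R'].T@np.linalg.solve(z['K'],[*px,1.]); c=-z['R'].T@z['t']; return (c+r*(h-c[2])/r[2]).round(1)
for n,p,h in [('out far corner',(387,18),36),('out near corner',(361,93),36),('rail near L',(32,25),46),('tray A',(380,138),12),('tray B',(324,216),12),('tray C far(top)',(524,240),16),('tray wall1 top',(396,150),16),('tray wall1 bot',(341,227),16),('div12 t',(440,181),16),('div12 b',(387,256),16),('div23 t',(480,209),16),('div23 b',(428,284),16),('tip',(289,158),6),('c1',(222,186),6),('c2',(249,217),6)]: print(n,at(p,h)[:2])
for q in [(300,40),(258,187),(375,40),(60,15)]: print(q,W[q[1],q[0]].round(1))
```

```text
block 1681 [ 491.7 -156.7] [ 21.8 124. ] [[429.0, -162.0], [552.0, -173.0], [554.0, -151.0], [431.0, -140.0]] z [ 5.  10.9 12.6] ang -5.2
porch 572 [426.4 -42.3] [20.1 43.8] [[402.0, -42.0], [442.0, -60.0], [450.0, -42.0], [411.0, -24.0]] z [25.8 29.2 31.1] ang -24.2
gable 1988 [435.1 -46.1] [59.8 90.4] [[382.0, -55.0], [464.0, -92.0], [489.0, -37.0], [406.0, -0.0]] z [ 3.4  5.2 29.8] ang -23.9
outfeed 8786 [605.1 -27.4] [ 68.9 145.3] [[548.0, 29.0], [597.0, -107.0], [662.0, -84.0], [613.0, 53.0]] z [27.3 29.2 43.5] ang -70.1
out far corner [654.7 -85.2]
out near corner [581.5 -99.4]
rail near L [482.9 229.8]
tray A [ 553.1 -151.8]
tray B [ 434.6 -140.6]
tray C far(top) [ 528.8 -395.4]
tray wall1 top [ 549.6 -175.8]
tray wall1 bot [ 432.5 -167.1]
div12 t [ 542.8 -246.8]
div12 b [ 424.9 -244.6]
div23 t [ 536.5 -315.2]
div23 b [ 414.9 -320. ]
tip [480.3 -64.4]
c1 [408.3  -3.4]
c2 [385.9 -53.1]
(300, 40) [598.  -14.9  28.8]
(258, 187) [433.8 -45.   29.5]
(375, 40) [634.4 -86.1  29.4]
(60, 15) [503.9 219.3  28.9]
```

servo_tool --pt "0 0 -0.3 0.3 -0.36 0 0" --pt "0 0 -0.6 0.6 -0.7 0 0" --pt "0 0 -0.915 0.9 -0.95 0 0" --pt "0 0 -0.915 0.95 -1 0 0" --pt "0 0 -0.915 0.95 -1 0 0" --pt "0 0 -0.915 0.95 -1 0 0" --pt "0 0 -0.915 0.95 -1 0 0" --pt "0 0 -0.915 0.95 -1 0 0"

```text
t: 2.4
ee_pos: [519.9, 190.0, 195.3]
orientation: [-1.897, -2.504, 0.001]
ft_force: [-0.3, 0.6, -0.7]
width: 0.5
grasp_force: 0.0
```

Run:
```python
from h import *
o=ctrl.get_obs(); print(o['t'],o['ee_pos'],o['qpos'])
print(rel([514.3,281.6,190],np.radians(16)))
print(rel([514.3,281.6,55],np.radians(16)))
```

```text
2.4 [519.8650197  189.98366943 195.30254544] [ 3.29034927e-01  3.19690362e-01  1.78910240e+00 -3.18062005e-04
  1.03366187e+00  5.48357442e-02]
([array([-0.0006,  0.0002, -0.0033]), array([3.0000e-04, 9.0000e-04, 2.0911e+00])], array([0.4485, 0.0973, 0.0263]))
([array([-0.0006,  0.0002, -0.0033]), array([3.0000e-04, 9.0000e-04, 2.0911e+00])], array([0.4487, 0.0979, 0.7013]))
```

servo_tool --pt "0 0 0 0.449 0.098 0.02 0" --pt "0 0 0 0.449 0.098 0.02 0" --pt "0 0 0 0.449 0.098 0.33 0" --pt "0 0 0 0.449 0.098 0.7 0" --pt "0 0 0 0.449 0.098 0.7 0" --pt "0 0 0 0.449 0.098 0.7 0"

```text
t: 3.15
ee_pos: [515.0, 282.5, 55.9]
orientation: [-1.9, -2.501, 0.001]
ft_force: [0.2, -0.3, 0.2]
width: 0.4
grasp_force: 0.0
```

Run:
```python
from h import *
snap('side','s2'); a=cv2.imread('pics/s2.png')[150:310,200:360]; cv2.imwrite('pics/s2c.png',cv2.resize(a,None,fx=3.7,fy=3.7,interpolation=cv2.INTER_CUBIC))
W,im=cloud('side'); hsv=cv2.cvtColor(im,cv2.COLOR_RGB2HSV).astype(int); v,u=np.indices(im.shape[:2])
m=((hsv[...,0]<6)|(hsv[...,0]>172))&(hsv[...,1]>150)&(u>265)&(u<305)&(v>240)&(v<280)
P=W[m];P=P[~np.isnan(P[:,0])]; print(len(P),np.median(P,0),np.percentile(P,[3,97],0).round(0))
f=P[P[:,2]<80]; vx,vy,x0,y0=cv2.fitLine(f[:,:2].astype(np.float32),cv2.DIST_HUBER,0,.01,.01).ravel(); print(np.degrees(np.arctan2(vy,vx)),x0,y0)
t=(f[:,:2]-[x0,y0])@[vx,vy]; print(np.percentile(t,[1,99]))
```

```text
471 [524.23828844 250.79426857  67.79855125] [[498. 242.  39.]
 [551. 259.  89.]]
17.149656 525.2148 251.11334
[-45.69309516  28.02917155]
```

View pics/s2c.png

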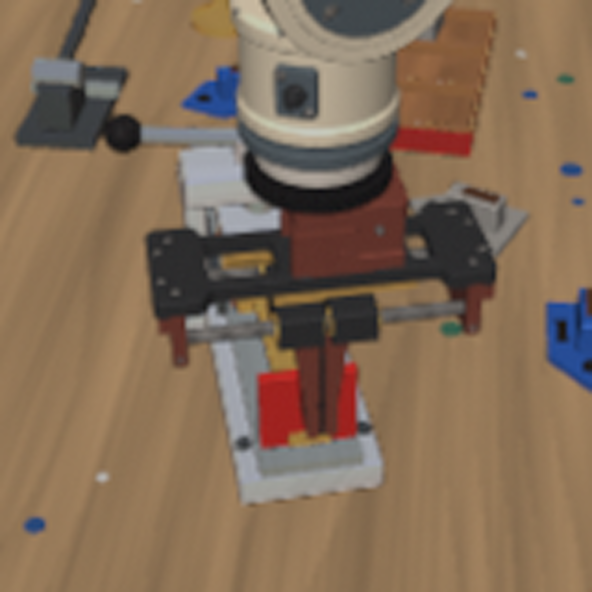

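The close crop shows the shut fingers (320,400) centred behind the red pad (308,405). Next I push.

servo_tool --pt "0 0 0 -0.1 0.002 0 0" --pt "0 0 0 -0.17 0.003 0 0" --pt "0 0 0 -0.24 0.004 0 0" --pt "0 0 0 -0.31 0.005 0 0" --pt "0 0 0 -0.37 0.006 0 0" --pt "0 0 0 -0.43 0.007 0 0" --pt "0 0 0 -0.49 0.008 0 0" --pt "0 0 0 -0.54 0.009 0 0" --pt "0 0 0 -0.57 0.009 0 0" --pt "0 0 0 -0.57 0.009 0 0"

```text
t: 4.45
ee_pos: [548.7, 174.5, 57.7]
orientation: [1.9, 2.5, 0.007]
ft_force: [-1.8, 8.9, 5.7]
width: 0.4
grasp_force: 4.2
```

servo_tool --pt "0 0 0 -0.015 0 0 0" --pt "0 0 0 -0.025 0 0 0" --pt "0 0 0 -0.025 0 0 0"

```text
t: 4.82
ee_pos: [550.0, 170.0, 57.7]
orientation: [1.9, 2.5, 0.008]
ft_force: [-0.2, 8.8, 5.4]
width: 0.3
grasp_force: 4.3
```

servo_tool --pt "0 0 0 -0.015 0 0 0" --pt "0 0 0 -0.02 0 0 0" --pt "0 0 0 -0.02 0 0 0"

```text
t: 5.2
ee_pos: [551.1, 166.3, 57.7]
orientation: [1.9, 2.5, 0.008]
ft_force: [-0.9, 9.0, 5.0]
width: 0.4
grasp_force: 4.5
```

servo_tool --pt "0 0 0 -0.015 0 0 0" --pt "0 0 0 -0.015 0 0 0"

```text
t: 5.45
ee_pos: [551.5, 164.9, 57.7]
orientation: [-1.901, -2.501, -0.01]
ft_force: [-2.3, 16.9, 5.0]
width: 0.3
grasp_force: 8.7
```

The force jumped to 17 N, so the slide is at its stop. I retreat and then lift.

servo_tool --pt "0 0 0 0 0 0 0" --pt "0 0 0 0.3 -0.005 0 0" --pt "0 0 0 0.6 -0.01 0 0" --pt "0 0 0 0.75 -0.01 0 0" --pt "0 0 0 0.75 -0.01 -0.1 0" --pt "0 0 0 0.75 -0.01 -0.4 0" --pt "0 0 0 0.75 -0.01 -0.7 0" --pt "0 0 0 0.75 -0.01 -0.7 0"

```text
t: 6.45
ee_pos: [511.6, 306.3, 202.6]
orientation: [1.898, 2.497, 0.016]
ft_force: [0.4, 0.2, -0.1]
width: 0.7
grasp_force: 0.0
```

Run:
```python
from h import *
snap('scene','sc3'); o=ctrl.get_obs(); print(o['t'],o['ee_pos'],o['qpos'])
W,im=cloud('sc3'); v,u=np.indices(im.shape[:2]); hsv=cv2.cvtColor(im,cv2.COLOR_RGB2HSV).astype(int)
m=(u>250)&(u<330)&(v>200)&(v<275)&(hsv[...,0]<14)&(hsv[...,1]>110)
P=W[m];P=P[~np.isnan(P[:,0])];P=P[P[:,2]>28]; print(len(P),cv2.minAreaRect(P[:,:2].astype(np.float32)),np.percentile(P[:,2],[2,50,98]))
Q=P[P[:,2]>52]; print('ridge',len(Q),Q.mean(0),cv2.minAreaRect(Q[:,:2].astype(np.float32)))
c=im[130:340,120:345][:,:,::-1]; cv2.imwrite('pics/crop3.png',cv2.resize(c,None,fx=2.8,fy=2.8,interpolation=cv2.INTER_CUBIC))
print(rel([426.2,-42.5,190],np.radians(66)))
```

```text
6.5 [509.88692515 305.45793943 199.55870529] [ 5.19945556e-01  3.70955682e-01  1.70117199e+00 -4.69354408e-04
  1.06306712e+00  2.49275836e-01]
444 ((606.818603515625, -30.636554718017578), (48.178443908691406, 86.23202514648438), 17.567852020263672) [32.3671223  39.33595745 64.45858407]
ridge 142 [608.06886063 -35.13107987  60.65002543] ((606.9517822265625, -33.593162536621094), (14.466888427734375, 80.53828430175781), 17.727588653564453)
([array([ 0.0043,  0.0011, -0.5873]), array([ 1.300e-03, -5.200e-03,  1.507e+00])], array([-1.5644, -0.869 ,  0.0405]))
```

View pics/crop3.png

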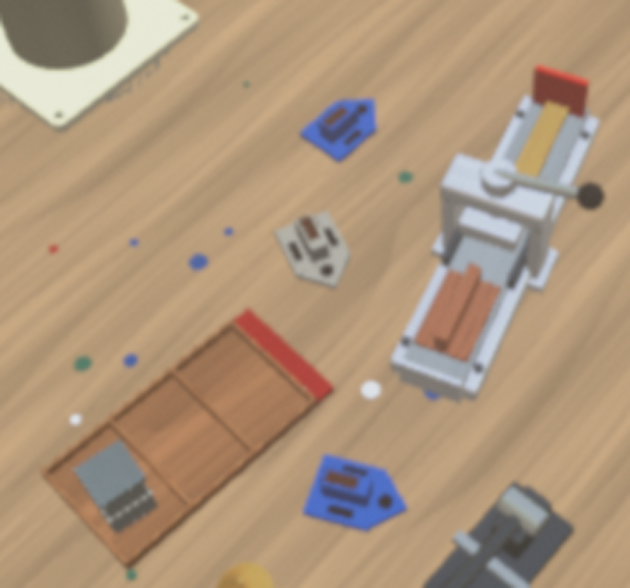

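The crop shows the panel fully out on the outfeed table (458,310) and the pad sprung back to rest (560,90). Next is the gable.

servo_tool --pt "0 0 -0.12 -0.3 -0.17 0.04 44" --pt "0 0 -0.24 -0.6 -0.34 0.04 44" --pt "0 0 -0.36 -0.9 -0.5 0.04 44" --pt "0 0 -0.48 -1 -0.56 0.04 44" --pt "0.004 0.001 -0.587 -1 -0.56 0.04 44" --pt "0.004 0.001 -0.587 -1 -0.56 0.04 44" --pt "0.004 0.001 -0.587 -1 -0.56 0.04 44"

```text
t: 7.38
ee_pos: [453.3, 83.4, 187.3]
orientation: [-0.655, -3.067, 0.006]
ft_force: [-1.4, 0.0, 0.2]
width: 44.3
grasp_force: 0.0
```

Run:
```python
from h import *
print(ctrl.get_obs()['ee_pos'],rel([426.2,-42.5,100],np.radians(66)))
```

```text
[453.33320974  83.35295164 187.26201454] ([array([-0.0034, -0.003 , -0.0015]), array([-0.0048,  0.0054,  2.0929])], array([-0.1354, -0.6275,  0.4389]))
```

servo_tool --pt "0 0 0 -0.06 -0.3 0.1 44" --pt "0 0 0 -0.135 -0.6 0.2 44" --pt "-0.003 -0.003 -0.002 -0.135 -0.63 0.44 44" --pt "-0.003 -0.003 -0.002 -0.135 -0.63 0.44 44" --pt "-0.003 -0.003 -0.002 -0.135 -0.63 0.44 44"

```text
t: 8.0
ee_pos: [427.5, -42.1, 101.0]
orientation: [0.647, 3.073, -0.0]
ft_force: [0.5, -0.1, -0.4]
width: 44.2
grasp_force: 0.0
```

Run:
```python
from h import *
snap('wrist','w4')
W,im=cloud('w4'); v,u=np.indices(im.shape[:2])
D=np.hypot(W[...,0]-428,W[...,1]+44); m=(D<45)&(W[...,2]>24)&(W[...,2]<36)
P=W[m]; print(len(P)); 
if len(P)>10:
    r=cv2.minAreaRect(P[:,:2].astype(np.float32)); b=cv2.boxPoints(r); print(r,b.round(0).tolist(),np.median(P,0))
print(ctrl.get_obs()['ee_pos'],rel([426.2,-42.5,9],np.radians(66)))
```

```text
997
((425.3992919921875, -41.505775451660156), (19.862512588500977, 43.874507904052734), 66.42062377929688) [[401.0, -42.0], [442.0, -59.0], [449.0, -41.0], [409.0, -24.0]] [424.16820731 -40.89765965  29.1235765 ]
[428.0902904  -42.05523863 101.42195714] ([array([0.0003, 0.0016, 0.0032]), array([-2.5000e-03,  4.0000e-04, -2.0912e+00])], array([ 0.0089, -0.006 ,  0.4621]))
```

View pics/w4.png

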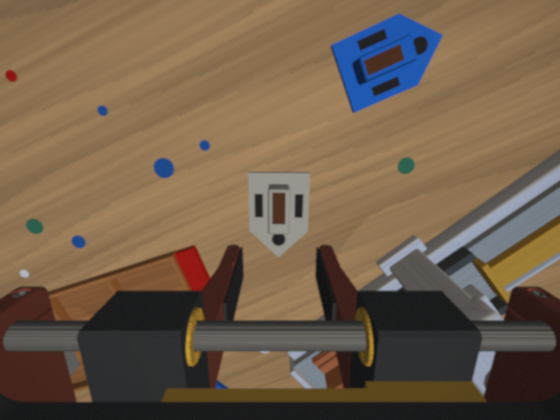

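The gable sits at (278,210), square between the fingers, and its porch measures (425.4, -41.5). I descend and grip.

servo_tool --pt "0 0 0.003 0.01 0 0.2 44" --pt "0 0 0.003 0.012 -0.003 0.4 44" --pt "0 0 0.003 0.012 -0.003 0.458 44" --pt "0 0 0.003 0.012 -0.003 0.458 44" --pt "0 0 0.003 0.012 -0.003 0.458 10" --pt "0 0 0.003 0.012 -0.003 0.458 10" --pt "0 0 0.003 0.012 -0.003 0.458 10" --pt "0 0 0.003 0.012 -0.003 0.458 10"

```text
t: 9.05
ee_pos: [424.6, -42.4, 8.9]
orientation: [0.654, 3.071, -0.0]
ft_force: [-0.1, -0.3, 0.1]
width: 10.8
grasp_force: 0.0
```

servo_tool --pt "0 0 0 0 0 -0.1 10" --pt "0 0 0 0 0 -0.35 10" --pt "0 0 0 0 0 -0.35 10"

```text
t: 9.43
ee_pos: [426.7, -42.7, 81.2]
orientation: [0.653, 3.066, 0.0]
ft_force: [0.3, -0.4, -0.1]
width: 9.7
grasp_force: 0.0
```

Run:
```python
from h import *
# gable origin -> bay1; porch 12mm behind origin along gable x (dir of tool -> along -24+18.7)
g=np.radians(-5.3); b1=np.array([487.1,-207.5]); p=b1-12*np.array([np.cos(g),np.sin(g)])
o=ctrl.get_obs(); print(o['ee_pos'],o['width'],o['grasp_force'],p,rel([*p,80],np.radians(84.7)))
```

```text
[426.72080822 -42.65932874  81.21325506] 9.652271921721377 0.0 [ 475.15130362 -206.39155295] ([array([ 0.0004,  0.0046, -0.2179]), array([ 6.5000e-03, -5.0000e-04,  1.8765e+00])], array([-0.5545, -0.6491,  0.0087]))
```

The fingers shut to 10 mm with no force, so the grasp missed. I look again.

Run:
```python
from h import *
snap('wrist','w5'); snap('scene','sc5')
for t in('w5','sc5'):
    W,im=cloud(t)
    D=np.hypot(W[...,0]-428,W[...,1]+44); m=(D<60)&(W[...,2]>24)&(W[...,2]<36)
    P=W[m]; print(t,len(P)); 
    if len(P)>10:
        r=cv2.minAreaRect(P[:,:2].astype(np.float32)); print(r,np.median(P,0))
a=cv2.imread('pics/w5.png'); b=cv2.imread('pics/sc5.png')[130:340,120:345]; b=cv2.resize(b,(450,420),interpolation=cv2.INTER_CUBIC)
cv2.imwrite('pics/j5.png',cv2.resize(np.hstack([a,b]),(800,333)))
ci=ctrl.camera_info('wrist'); o=ctrl.get_obs(); print(o['ee_pos'],-ci['R'].T@ci['t'],ci['R'].round(2))
tcp=ci['R']@o['ee_pos']+ci['t']; q=ci['intrinsics']@tcp; print('tcp px',q[:2]/q[2])
```

```text
w5 1132
((425.33575439453125, -41.21310806274414), (19.94209861755371, 43.36449432373047), 65.25067901611328) [423.69505996 -40.77730905  29.15273317]
sc5 97
((424.32977294921875, -43.101356506347656), (20.824352264404297, 47.205970764160156), 63.67363357543945) [425.65184125 -44.3409334   30.85113741]
[424.50153805 -42.3765129   78.77292822] [350.40081983  -8.9121479  266.77047914] [[ 0.41  0.91 -0.  ]
 [ 0.87 -0.39  0.29]
 [ 0.27 -0.12 -0.96]]
tcp px [278.59130087 244.84275847]
```

View pics/j5.png

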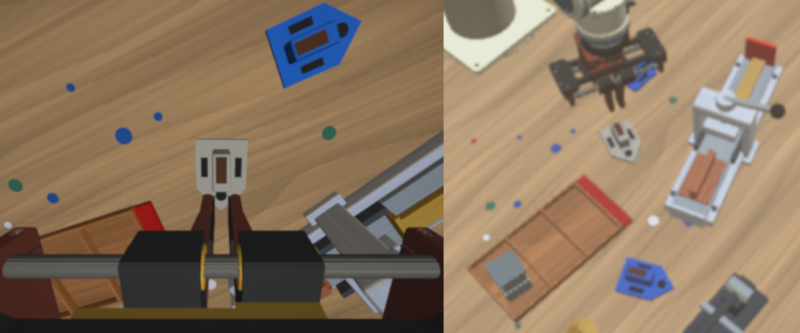

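Run:
```python
from h import *
o=ctrl.get_obs(); print(o['t'],o['ee_pos'],o['width'],o['qpos'])
snap('side','s6')
for t in('w5','sc5','s6'):
    W,im=cloud(t)
    D=np.hypot(W[...,0]-425,W[...,1]+42); m=(D<25)&(W[...,2]>40)&(W[...,2]<140)
    P=W[m]; print(t,len(P)); 
    if len(P)>5:
        print(np.percentile(P[:,2],[0,1,5,20]).round(1)); Q=P[P[:,2]<np.percentile(P[:,2],15)]; print('low',np.median(Q,0).round(1))
```

```text
9.525 [424.50153805 -42.3765129   78.77292822] 10.081603856992096 [-1.27129888e-01  3.36578451e-01  2.13620817e+00 -5.42368552e-04
  6.66961496e-01 -1.27810046e+00]
w5 1042
[106.7 108.  110.  114.9]
low [419.4 -42.6 111. ]
sc5 74
[106.2 106.3 110.  114.8]
low [429.  -52.6 111.3]
s6 130
[104.1 105.5 107.  112. ]
low [426.  -28.2 108.1]
```

Run:
```python
from h import *
for tag,tcp in(('s2',[515,282.5,55.9]),('w5',[425,-42.4,79.5]),('s6',[424.5,-42.4,78.8]),('sc5',[425,-42.4,79.5])):
    z=np.load(tag+'.npz'); W,_=cloud(tag)
    for dz in (0,15,30):
        c=z['R']@(np.array(tcp)+[0,0,dz])+z['t']; q=z['K']@c; u,v=(q[:2]/q[2]).round().astype(int); print(tag,dz,(u,v),c[2].round(0),z['d'][v,u],W[v,u].round(0))
a=cv2.imread('pics/s6.png')[130:270,280:420]; b=cv2.imread('pics/sc5.png')[100:240,150:290]
cv2.imwrite('pics/j6.png',cv2.resize(np.hstack([a,b]),(800,400),interpolation=cv2.INTER_CUBIC))
```

```text
s2 0 (np.int64(286), np.int64(273)) 824.0 862.0711 [517. 256.  28.]
s2 15 (np.int64(286), np.int64(267)) 816.0 857.687 [517. 251.  42.]
s2 30 (np.int64(286), np.int64(262)) 807.0 794.7745 [513. 291.  95.]
w5 0 (np.int64(278), np.int64(242)) 205.0 284.441 [454. -55.   6.]
w5 15 (np.int64(278), np.int64(251)) 190.0 287.65698 [463. -59.   6.]
w5 30 (np.int64(278), np.int64(261)) 176.0 291.11093 [473. -64.   5.]
s6 0 (np.int64(330), np.int64(187)) 1066.0 1220.5681 [ 420. -175.   -3.]
s6 15 (np.int64(330), np.int64(182)) 1058.0 1244.1152 [ 420. -204.   -2.]
s6 30 (np.int64(331), np.int64(177)) 1049.0 1027.2886 [424. -24. 121.]
sc5 0 (np.int64(229), np.int64(202)) 1270.0 1364.8264 [381.  -6.   3.]
sc5 15 (np.int64(229), np.int64(199)) 1258.0 1376.9965 [371.   4.  -2.]
sc5 30 (np.int64(228), np.int64(196)) 1245.0 1379.433 [363.   9.   1.]
```

View pics/j6.png

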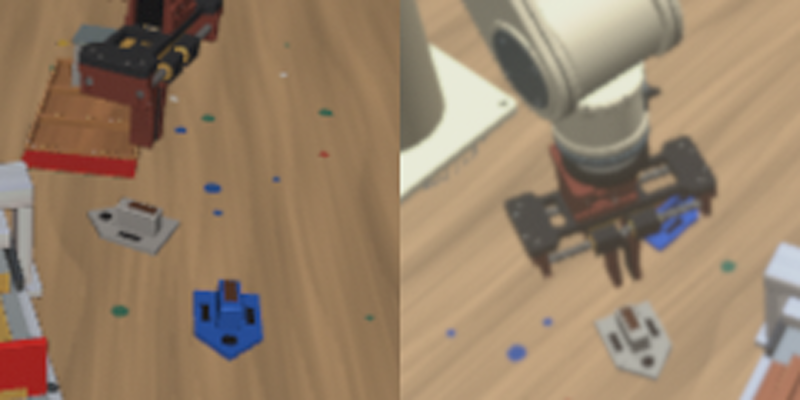

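The pictures show the gable still in place. All three cameras put the real fingertips about 25 mm higher than `ee_pos` says: about z 105 against 79. The fingers therefore closed just above the porch. I redo the grasp lower, feeling for the slab.

Run:
```python
from h import *
o=ctrl.get_obs(); print(o['ee_pos'],o['t'],rel([425.4,-41.8,-10],np.radians(66)))
```

```text
[423.87220892 -42.27391134  78.13385898] 9.575 ([array([-0.0002,  0.0001, -0.0003]), array([2.0000e-04, 3.0000e-04, 2.0941e+00])], array([-0.0059,  0.0054,  0.4407]))
```

servo_tool --pt "0 0 0 -0.004 0.003 0 44" --pt "0 0 0 -0.004 0.003 0.1 44" --pt "0 0 0 -0.004 0.003 0.25 44" --pt "0 0 0 -0.004 0.003 0.37 44" --pt "0 0 0 -0.004 0.003 0.43 44" --pt "0 0 0 -0.004 0.003 0.44 44" --pt "0 0 0 -0.004 0.003 0.44 44"

```text
t: 10.45
ee_pos: [425.5, -42.1, -9.3]
orientation: [0.654, 3.072, -0.0]
ft_force: [0.0, -1.1, -1.3]
width: 43.6
grasp_force: 0.0
```

servo_tool --pt "0 0 0 0 0 0.01 44" --pt "0 0 0 0 0 0.02 44" --pt "0 0 0 0 0 0.02 44"

```text
t: 10.82
ee_pos: [425.5, -42.1, -13.3]
orientation: [0.654, 3.072, -0.0]
ft_force: [-0.4, 0.3, -1.1]
width: 44.3
grasp_force: 0.0
```

Tips should now be around z 12, so I close.

servo_tool --pt "0 0 0 0 0 0.008 10" --pt "0 0 0 0 0 0.008 10" --pt "0 0 0 0 0 0.008 10" --pt "0 0 0 0 0 0.008 10" --pt "0 0 0 0 0 0.008 10"

```text
t: 11.45
ee_pos: [425.3, -42.1, -15.0]
orientation: [0.654, 3.072, -0.0]
ft_force: [-0.2, 0.2, -1.0]
width: 19.7
grasp_force: 30.0
```

servo_tool --pt "0 0 0 0 0 -0.1 10" --pt "0 0 0 0 0 -0.3 10" --pt "0 0 0 0 0 -0.42 10" --pt "0 0 0 0 0 -0.42 10"

```text
t: 11.95
ee_pos: [426.6, -42.2, 70.3]
orientation: [0.653, 3.068, 0.0]
ft_force: [0.4, -0.0, -0.7]
width: 19.7
grasp_force: 30.0
```

Run:
```python
from h import *
g=np.radians(-5.3); b1=np.array([487.1,-207.5]); p=b1-12*np.array([np.cos(g),np.sin(g)])
snap('side','s7'); W,_=cloud('s7'); o=ctrl.get_obs(); e=o['ee_pos']
D=np.hypot(W[...,0]-e[0],W[...,1]-e[1]); P=W[(D<60)&(W[...,2]>50)]; print('lowest seen',np.percentile(P[:,2],[0,.5,1,2,5]).round(1),len(P))
print(o['t'],e,o['width'],o['grasp_force'],p,rel([*p,70],np.radians(84.7)))
```

```text
lowest seen [82.4 85.3 85.9 87.7 89.3] 2586
12.0 [425.76399985 -42.15367526  69.3162244 ] 19.913037696325166 29.999477863311768 [ 475.15130362 -206.39155295] ([array([ 0.    ,  0.0017, -0.2179]), array([ 0.0024, -0.    ,  1.8765])], array([-0.5599, -0.6495, -0.0023]))
```

The gable is gripped (19.7 mm opening, 30 N) and lifted. I carry it to bay 1.

servo_tool --pt "0 0 -0.07 -0.14 -0.16 0 10" --pt "0 0 -0.14 -0.28 -0.32 0 10" --pt "0 0 -0.218 -0.42 -0.49 0 10" --pt "0 0.002 -0.218 -0.56 -0.65 0 10" --pt "0 0.002 -0.218 -0.56 -0.65 0 10" --pt "0 0.002 -0.218 -0.56 -0.65 0 10" --pt "0 0.002 -0.218 -0.56 -0.65 0 10"

```text
t: 12.88
ee_pos: [473.7, -205.1, 68.3]
orientation: [-0.143, -3.134, -0.002]
ft_force: [0.2, 0.1, -1.3]
width: 19.7
grasp_force: 30.0
```

Run:
```python
from h import *
snap('wrist','w8'); o=ctrl.get_obs(); print(o['t'],o['ee_pos'],o['width'],rel([475.2,-206.4,-9],np.radians(84.7)))
```

```text
12.925 [ 473.96594741 -205.15758549   68.59746771] 19.93707353193904 ([array([ 0.0005, -0.0024,  0.0009]), array([ 3.8000e-03,  7.0000e-04, -2.0935e+00])], array([-0.0081, -0.0059,  0.388 ]))
```

View pics/w8.png

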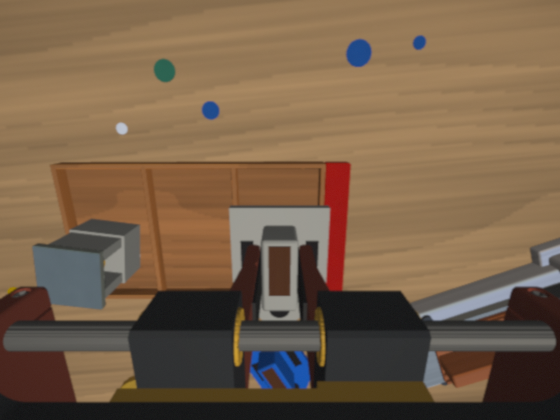

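The gable (280,260) hangs square over the first bay, with the red block to its right at (338,220). I lower it.

servo_tool --pt "0 0 0 -0.008 -0.006 0.15 10" --pt "0 0 0 -0.008 -0.006 0.3 10" --pt "0 0 0 -0.008 -0.006 0.36 10" --pt "0 0 0 -0.008 -0.006 0.38 10" --pt "0 0 0 -0.008 -0.006 0.393 10" --pt "0 0 0 -0.008 -0.006 0.393 10" --pt "0 0 0 -0.008 -0.006 0.393 10"

```text
t: 13.8
ee_pos: [476.4, -207.9, -9.0]
orientation: [-0.145, -3.137, 0.0]
ft_force: [-0.1, -0.4, -0.4]
width: 19.7
grasp_force: 30.0
```

servo_tool --pt "0 0 0 0 0 0.004 10" --pt "0 0 0 0 0 0.004 30" --pt "0 0 0 0 0 0.004 32" --pt "0 0 0 0 0 0.004 32"

```text
t: 14.3
ee_pos: [476.0, -207.7, -10.3]
orientation: [-0.145, -3.136, -0.0]
ft_force: [-0.1, 0.3, 0.1]
width: 32.0
grasp_force: 0.0
```

servo_tool --pt "0 0 0 0 0 -0.1 32" --pt "0 0 0 0 0 -0.35 32" --pt "0 0 0 0 0 -0.65 40" --pt "0 0 0 0 0 -0.75 40" --pt "0 0 0 0 0 -0.75 40"

```text
t: 14.92
ee_pos: [477.5, -208.3, 141.3]
orientation: [0.145, 3.137, -0.002]
ft_force: [0.4, 0.4, 0.3]
width: 40.2
grasp_force: 0.0
```

Run:
```python
from h import *
snap('wrist','w9'); W,im=cloud('w9'); b1=np.array([487.1,-207.5])
D=np.hypot(W[...,0]-b1[0],W[...,1]-b1[1]); P=W[(D<60)&(W[...,2]>26)&(W[...,2]<42)]; r=cv2.minAreaRect(P[:,:2].astype(np.float32)); print('porch',r,np.median(P[:,2]))
g=W[(D<40)&(W[...,2]<18)]; print(np.percentile(g[:,2],[5,50,95]))
o=ctrl.get_obs(); print(o['t'],o['ee_pos'],rel([607,-33,160],np.radians(17.5)))
```

```text
porch ((476.0000305175781, -206.94439697265625), (19.22881317138672, 43.235389709472656), 84.65869140625) 33.13006681777016
[ 2.64059356  8.94157908 14.27216503]
14.975 [ 476.41728488 -207.82000717  139.80347468] ([array([-6.00e-04, -7.00e-04,  7.82e-01]), array([ 8.0000e-04, -7.0000e-04, -1.3124e+00])], array([-0.5694,  0.9305, -0.1019]))
```

The porch reads (476.0, -206.9) with its top at z 33, so the gable is flat and within about 1 mm. Next I go above the panel, offset 20 mm outward to keep the camera clear of the press beam.

servo_tool --pt "0 0 0.12 -0.1 0.2 -0.1 44" --pt "0 0 0.24 -0.2 0.4 -0.1 44" --pt "0 0 0.36 -0.35 0.6 -0.1 44" --pt "0 0 0.48 -0.5 0.78 -0.1 44" --pt "0 0 0.6 -0.605 0.84 -0.1 44" --pt "0 0 0.72 -0.605 0.84 -0.1 44" --pt "0 0 0.782 -0.605 0.84 -0.1 44" --pt "0 0 0.782 -0.605 0.84 -0.1 44" --pt "0 0 0.782 -0.605 0.84 -0.1 44"

```text
t: 16.1
ee_pos: [611.7, -51.7, 158.1]
orientation: [-1.853, -2.532, 0.003]
ft_force: [-0.7, 1.3, 0.3]
width: 44.1
grasp_force: 0.0
```

Run:
```python
from h import *
o=ctrl.get_obs(); snap('wrist','w10'); W,im=cloud('w10'); hsv=cv2.cvtColor(im,cv2.COLOR_RGB2HSV).astype(int)
D=np.hypot(W[...,0]-607,W[...,1]+33); c=(hsv[...,0]<14)&(hsv[...,1]>110)
cc=c&(D<75)&(W[...,2]>28)&(W[...,2]<68)
P=W[cc]; print('all',cv2.minAreaRect(P[:,:2].astype(np.float32)),np.percentile(P[:,2],[2,50,98]))
P=W[cc&(W[...,2]>54)]; r=cv2.minAreaRect(P[:,:2].astype(np.float32)); print('ridge',len(P),r,np.median(P[:,2]),cv2.boxPoints(r).round(0).tolist())
print(o['t'],o['ee_pos'],o['qpos'])
```

```text
all ((605.0657348632812, -25.217445373535156), (53.48908233642578, 89.28056335449219), 16.380542755126953) [32.77019479 35.34259592 59.96202839]
ridge 1235 ((605.61376953125, -24.414379119873047), (13.800421714782715, 87.8770980834961), 17.350887298583984) 58.90284902670184 [[586.0, 15.0], [612.0, -68.0], [625.0, -64.0], [599.0, 20.0]]
16.1 [611.6944819  -51.69111941 158.12317227] [-1.03753663e-01  4.52603389e-01  1.68036968e+00  1.35125443e-04
  1.01293371e+00 -4.11052271e-01]
```

View pics/w10.png

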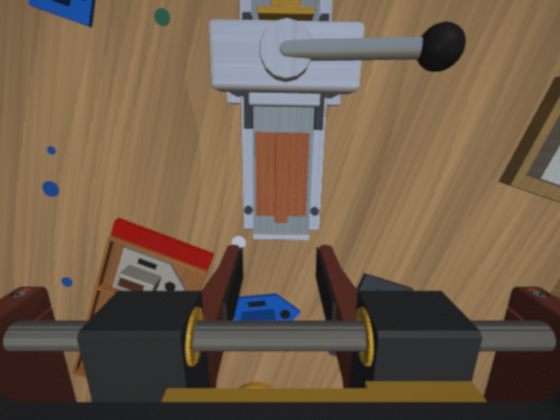

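The panel (282,175) lies clear on the table, with the beam and lever well behind it at (285,55). Its centre measures (605.4, -24.7) and its ridge angle is -72.8°.

Run:
```python
from h import *
print(rel([611.5,-43.9,17],np.radians(17.2)))
```

```text
([array([-0.0023, -0.0011,  0.0044]), array([ 1.70e-03, -3.60e-03, -2.09e+00])], array([0.0367, 0.0126, 0.7074]))
```

servo_tool --pt "-0.002 -0.001 0.004 0.037 0.013 0.15 44" --pt "-0.002 -0.001 0.004 0.037 0.013 0.35 44" --pt "-0.002 -0.001 0.004 0.037 0.013 0.52 44" --pt "-0.002 -0.001 0.004 0.037 0.013 0.64 44" --pt "-0.002 -0.001 0.004 0.037 0.013 0.69 44" --pt "-0.002 -0.001 0.004 0.037 0.013 0.707 44" --pt "-0.002 -0.001 0.004 0.037 0.013 0.707 44"

```text
t: 17.02
ee_pos: [612.8, -43.8, 18.7]
orientation: [1.864, 2.527, 0.002]
ft_force: [-0.1, -0.2, 0.5]
width: 43.8
grasp_force: 0.0
```

servo_tool --pt "0 0 0 0 0 0 8" --pt "0 0 0 0 0 0 5" --pt "0 0 0 0 0 0 5" --pt "0 0 0 0 0 0 5" --pt "0 0 0 0 0 0 5"

```text
t: 17.65
ee_pos: [612.3, -43.8, 18.3]
orientation: [1.864, 2.527, 0.001]
ft_force: [-1.2, -0.2, 4.1]
width: 13.9
grasp_force: 30.0
```

servo_tool --pt "0 0 0 0 0 -0.1 5" --pt "0 0 0 0 0 -0.3 5" --pt "0 0 0 0 0 -0.5 5" --pt "0 0 0 0 0 -0.55 5" --pt "0 0 0 0 0 -0.55 5"

```text
t: 18.27
ee_pos: [612.4, -43.8, 128.6]
orientation: [1.864, 2.526, 0.002]
ft_force: [-0.2, -0.4, -0.7]
width: 14.2
grasp_force: 30.0
```

Run:
```python
from h import *
o=ctrl.get_obs();print(o['t'],o['ee_pos'],o['width'],rel([500.6,-283.1,90],np.radians(84.7)))
```

```text
18.275 [612.37254287 -43.75793766 128.62226602] 14.163457611805251 ([array([ 0.0009,  0.0014, -0.7859]), array([ 1.6000e-03, -1.0000e-03,  1.3085e+00])], array([-0.9784, -0.8875,  0.1921]))
```

servo_tool --pt "0 0 -0.1 -0.16 -0.15 0.05 5" --pt "0 0 -0.2 -0.32 -0.3 0.1 5" --pt "0 0 -0.32 -0.5 -0.45 0.15 5" --pt "0 0 -0.44 -0.66 -0.6 0.15 5" --pt "0 0 -0.56 -0.82 -0.75 0.15 5" --pt "0 0 -0.68 -0.94 -0.85 0.15 5" --pt "0 0 -0.786 -0.978 -0.887 0.15 5" --pt "0 0 -0.786 -0.978 -0.887 0.15 5" --pt "0 0 -0.786 -0.978 -0.887 0.15 5"

```text
t: 19.4
ee_pos: [500.0, -282.2, 96.9]
orientation: [-0.149, -3.137, -0.001]
ft_force: [-0.1, 0.3, -1.4]
width: 13.5
grasp_force: 30.0
```

Run:
```python
from h import *
o=ctrl.get_obs(); snap('wrist','w11'); print(o['t'],o['ee_pos'],o['width'],rel([500.6,-283.1,-6],np.radians(84.7)))
W,im=cloud('w11'); hsv=cv2.cvtColor(im,cv2.COLOR_RGB2HSV).astype(int); e=o['ee_pos']
D=np.hypot(W[...,0]-480,W[...,1]+281); P=W[(D<75)&(W[...,2]>e[2]+5)&(W[...,2]<e[2]+22)&(hsv[...,0]<14)&(hsv[...,1]>90)]
r=cv2.minAreaRect(P[:,:2].astype(np.float32)); print(len(P),r,np.percentile(P[:,2],[5,50,95]))
```

```text
19.4 [ 499.96464424 -282.20712217   96.90938406] 13.542902482738796 ([array([ 0.0004, -0.0001, -0.0011]), array([-2.0000e-04, -6.0000e-04,  2.0933e+00])], array([-0.0024, -0.0049,  0.5159]))
6997 ((478.2399597167969, -279.6043395996094), (55.31370544433594, 85.4300537109375), 84.66151428222656) [111.76647638 113.09896662 116.04952602]
```

View pics/w11.png

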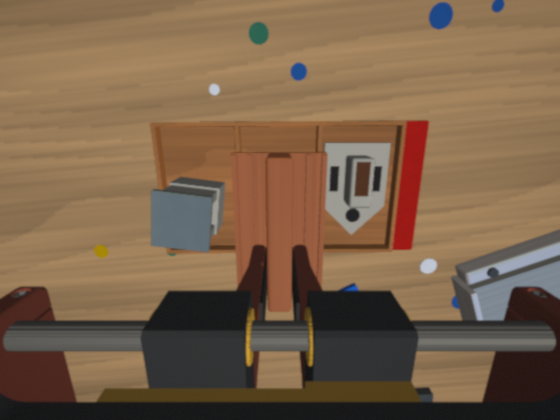

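The panel (280,230) is level and square over the middle bay, and the gable lies flat in bay 1 (357,185). I lower it.

servo_tool --pt "0 0 0 -0.003 -0.006 0.15 5" --pt "0 0 0 -0.003 -0.006 0.3 5" --pt "0 0 0 -0.003 -0.006 0.42 5" --pt "0 0 0 -0.003 -0.006 0.48 5" --pt "0 0 0 -0.003 -0.006 0.505 5" --pt "0 0 0 -0.003 -0.006 0.515 5" --pt "0 0 0 -0.003 -0.006 0.52 5" --pt "0 0 0 -0.003 -0.006 0.52 5"

```text
t: 20.45
ee_pos: [501.3, -284.5, -5.5]
orientation: [0.145, 3.136, -0.001]
ft_force: [-0.6, -1.1, -0.4]
width: 14.0
grasp_force: 30.0
```

servo_tool --pt "0 0 0 0 0 0.004 5" --pt "0 0 0 0 0 0.004 26" --pt "0 0 0 0 0 0.004 28" --pt "0 0 0 0 0 0.004 28"

```text
t: 20.95
ee_pos: [501.1, -284.3, -6.8]
orientation: [0.145, 3.137, -0.0]
ft_force: [0.9, 0.7, 0.4]
width: 28.0
grasp_force: 0.0
```

servo_tool --pt "0 0 0 0 0 -0.1 28" --pt "0 0 0 0 0 -0.35 28" --pt "0 0 0 0 0 -0.65 28" --pt "0 0 0 0 0 -0.85 28" --pt "0 0 0 0 0 -0.85 28"

```text
t: 21.58
ee_pos: [503.1, -285.6, 168.1]
orientation: [0.145, 3.13, -0.006]
ft_force: [0.2, -0.5, 0.2]
width: 28.1
grasp_force: 0.0
```

Run:
```python
from h import *
o=ctrl.get_obs(); snap('wrist','w12'); snap('scene','sc12'); W,im=cloud('w12'); print(o['t'],o['ee_pos'])
for n,c in(('panel',(480.4,-281.2)),('gable',(487.1,-207.5))):
    D=np.hypot(W[...,0]-c[0],W[...,1]-c[1]); P=W[(D<(50 if n=='panel' else 38))&(W[...,2]>24)&(W[...,2]<44)]
    r=cv2.minAreaRect(P[:,:2].astype(np.float32)); A=np.c_[P[:,:2]-P[:,:2].mean(0),np.ones(len(P))]; print(n,r,np.percentile(P[:,2],[5,50,95]).round(1))
S,i=cloud('sc12'); h=cv2.cvtColor(i,cv2.COLOR_RGB2HSV).astype(int); v,u=np.indices(i.shape[:2]); m=((h[...,0]<6)|(h[...,0]>172))&(h[...,1]>150)&(u>300)&(u<335)&(v>150)&(v<175); P=S[m]; print('pad',np.nanmedian(P,0))
```

```text
21.575 [ 503.09129216 -285.5724096   168.11961711]
panel ((481.3428649902344, -281.4355163574219), (13.576580047607422, 89.3740005493164), 84.4249038696289) [31.3 32.8 34.1]
gable ((476.1674499511719, -207.30679321289062), (20.054353713989258, 43.01557540893555), 85.0109634399414) [29.7 33.  34.5]
pad [526.54989249 243.36326     90.06095602]
```

```bash
python3 -c "
from workcell import ctrl; print(ctrl.close_job())"
```

```text
the job is handed in; nothing more can be done
None
```

The job is handed in at about 22 s, with no verdict shown: the panel was ejected and the slide sprang back, then the gable was lowered into bay 1 and the roof panel into bay 2, both measuring flat and within about 2 mm of centre.

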